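# Latch the lid of the longer loaf tin

### The job

Two loaf tins with sliding lids stand on the worktop, their latches open. On the longer tin only, tip the wire loop over so that it drops behind the hook on the lid, then throw the latch lever back and down until it snaps fully flat and draws the lid shut. Do not touch the shorter tin.

Things in the scene. Friction and masses are not known exactly. Their poses are not given: they have to be found in the camera images.
- long_tin: Longer of two plain steel loaf tins, fixed: 240 mm long, 100 wide, flat top 80 above the worktop. Origin on the worktop right below the latch lever's pivot; x runs along the tin from lever to hook and lid (away from robot), y across, z up. Tin spans x -75 to +165 mm: a fixed plate to x = 22 carries the lever, then the sliding lid, held 8 mm open by a springy seal.
- long_bar (a point): Centre of the crossbar of the U-shaped wire loop: round, 7 mm thick, 45 long along the tin's y. Loop: 70 mm from its pin (on the lever, 15 mm from the pivot) to the bar, legs 38 apart either side of the handle. At first it stands nearly upright, bar about 176 mm above the worktop. Tipped 30 degrees forward (tin's +x) it falls by itself and lands on the lid just beyond the hook.
- long_hook (a point): Hook (keeper) on the long tin's lid: post 20 mm wide, 15 high, with a 4 mm lip towards the tin's +x. The point is mid-face on the post's +x side, 7 mm above the lid (87 above the worktop), where the crossbar pulls. It lies 59 mm along the tin's x from the lever pivot at the start, 51 mm with the lid fully shut; once latched it rests at about 52 mm.
- long_lever (a joint): Lever angle, rad. Pivot 92 mm above the worktop; handle 18 mm wide, 56 long. 0 = shut: flat, pointing to the tin's -x, top 96 mm up (end tab 102). Grows as the handle rises and goes over to +x: about 1.9 at first (20 degrees past upright, end about 146 mm up), stop 2.1. Stays where left. Hooked, it resists with under 5 N at its end, then snaps down over the last 0.2 rad.
- short_tin: The shorter tin, 170 mm long, otherwise made the same and with its own open latch; fixed beside the long tin, on either side, 210 to 400 mm away. Same origin and axes. To be left alone.

How it is judged:
By the outcome, as a careful person would: the job done as asked, in the order asked, and still so for the second after the job is handed in, with the robot touching nothing.
It also fails if it takes over 37 s, if anything falls off the work surface, if the arm or the gripper's body presses on something with over 40 N, if the wrist force passes 120 N, or if a joint passes its speed limit or range.

### The arm

A 6-joint arm with a two-finger parallel gripper is mounted at the origin on a cart in front of the work surface, level with it; the furniture and walls round the work are solid. World frame = base frame: x ahead of the robot, y to its left, z up, the work surface at z = 0. Lengths are in m, angles in rad, forces in N, time in s.
With the tool pointing down it reaches from about 0.225 to 0.875 m from the base axis. Payload 3.4 kg.
Tool frame: the origin (TCP) lies midway between the tips of the shut fingers; the grasp point (between the pads) lies 19 mm behind it; z points along the fingers, y is the line along which they close (so a half turn about z gives the same grasp; the last joint's range is limited). The gripper opens to 85 mm and grips with 20 to 120 N. Pads are 22 mm wide; open, the fingers measure 114 mm over their backs; the gripper's body (76 mm by 85 mm) begins 54 mm behind the grasp point. The pads swing forward as they close: fully open they stand 13 mm farther back than shut.
Start: joints at [1.036, 0.276, 1.505, -0, 1.361, -0.121], TCP at [0.231, 0.526, 0.231] pointing down, gripper open.
Joint ranges: [-2.89, 2.89], [-0.75, 2.08], [0.22, 2.7], [-1.18, 4.32], [0.11, 2.71], [-2.7, 2.7]. Speed limits (rad/s): [2.57, 2.57, 3.14, 3.14, 3.14, 3.14].

### API

Orientations are given as a unit quaternion [w, x, y, z].
In Python, from rig import * gives the robot as it stands.
- The arm moves only by the tool apply_moves, never from a script. Its argument "steps" is one flat list of numbers, 4 for each row, row after row: the shift along the world's x, y, z in cm, then the turn about the world's z in degrees. A call has 1 to 8 rows; each row is the pose to reach, as a shift and turn from the pose commanded when the call began; what a row does not reach only later rows make up. A row lasts 1/12 s, in which the tool goes at most 41.7 mm and 7.16 degrees, less where a joint would pass 70% of its speed; a pose out of reach is approached as far as the arm can. A call with a gripper value outside its range is refused whole. "jaw" is the closure in counts, from 0 (fully open) to 255 (shut), set as the call begins (left out, the last holds). The fingers move at their own pace and stop on an object; "newtons" is the grip in N (left out, the last holds). Time passes only in rows, so rows that repeat a pose let the fingers close. It gives the time, the measured TCP pose, the force, the opening and the grip force at its end, in the units of the state.
- get_state(): the state, without advancing time (a new reading comes with each control period).
- get_image(name): name is "scene" or "top" or "wrist"; returns the picture (420x560x3 uint8, red, green, blue); there is no depth.
- calibration(name): a dict with "fx", "fy", "cx", "cy" (pixels), "xyz" and "rotation" of the camera in the world. Camera axes: x right, y up, looking along -z (the intrinsics and any distortion apply to the point x, -y, -z); pixel columns grow to the right and rows downward; lengths in m; the calibration is good to about 2 mm. A picture is of the moment at which its call begins: read the wrist's pose just before it. calibration takes no time and is no camera call; for the wrist camera it gives the pose at the moment of the call.
- sign_off(): hands the job in; it is judged then, once.
The state is a dict: "clock": time; "qpos": joint angles; "qd": joint speeds; "effort": joint torques, N m; "position": TCP position; "ee_rot": TCP orientation; "contact_force": force on the tool from outside, world axes, zero at the start; "moment": the same for the moment, N m; "width": finger opening in m; "gripper_force": force on a finger pad.
Only numpy, scipy, OpenCV 4.12 (cv2) and the standard library are available. Lean on these libraries where they do the work, as an engineer would, in place of code of your own. Each camera call takes 0.05 s, during which the arm holds its last target. There are 200 camera calls.

## Working session

There is one attempt and no reset: what is moved stays moved. The work goes in short steps, Python scripts to look and compute and a tool call to move; the robot and the scene stay as the last step left them, time stands still between calls to the robot, and variables do not carry over. Pictures are saved under pics/ and viewed, at most 10 in all, crops included, and the job is handed in when it is done.

Besides the shell and the picture viewer there is one more tool, called as name(argument=value, ...) on one line, values as JSON. apply_moves: Moves the arm, as the interface text tells. Its arguments: {"type":"object","properties":{"steps":{"type":"array","items":{"type":"number"}},"jaw":{"type":"number"},"newtons":{"type":"number"}},"required":["steps"]}

```bash
mkdir -p pics; ls
python3 - <<'E'
from rig import *
import cv2,numpy as np
for n in("scene","top"):
    im=get_image(n); cv2.imwrite(f"pics/{n}0.png",im[:,:,::-1])
    c=calibration(n); print(n,{k:np.round(v,4).tolist() if k!='distortion' else v for k,v in c.items()})
s=get_state(); print(s)
E
```

```text
pics
scene {'fx': 448.8702, 'fy': 448.8702, 'cx': 276.4138, 'cy': 207.7797, 'xyz': [0.0876, -0.3761, 0.7805], 'rotation': [0.8502, 0.3243, -0.1434, -0.3891]}
top {'fx': 470.2678, 'fy': 470.2678, 'cx': 282.6993, 'cy': 210.0699, 'xyz': [0.4316, 0.0372, 1.0111], 'rotation': [-0.6957, -0.0449, 0.0305, 0.7163]}
{'clock': 0.1, 'qpos': array([ 1.03601372e+00,  2.76527328e-01,  1.50601860e+00,  2.51454545e-05,
        1.36072421e+00, -1.21014272e-01]), 'qd': array([-0.00025806, -0.00042459, -0.00188371,  0.00214214, -0.00025922,
       -0.00116607]), 'effort': array([ 2.18086207e-03, -4.17700624e+01, -2.46405852e+01, -1.71352635e-04,
        5.94957877e-03,  3.73165494e-05]), 'position': array([0.23094139, 0.5260553 , 0.23052394]), 'ee_rot': array([-2.81758521e-04,  2.05414014e-01,  9.78674808e-01, -7.90092778e-04]), 'contact_force': array([ 0.09176018, -0.11310504, -0.29141451]), 'moment': array([ 0.00016399, -0.01686578,  0.00251491]), 'gripper_force': 0.0, 'width': 0.08550780666579177}
```

View pics/scene0.png

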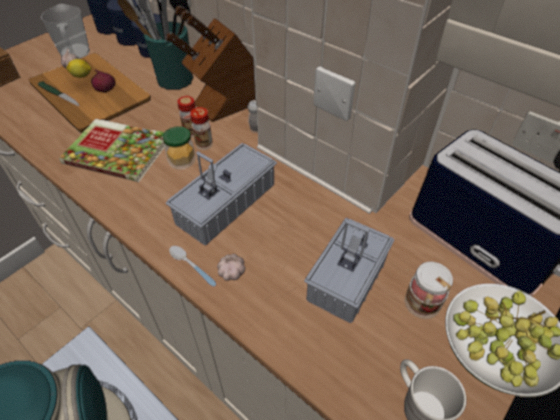

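View pics/top0.png

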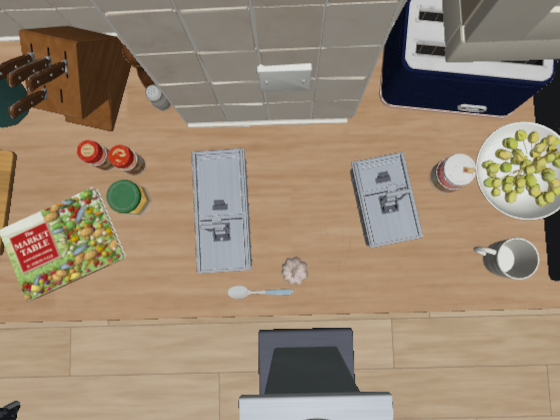

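The top view shows the long tin at left (cols 193–250, rows 150–272; lever at about (221,232), hook at (220,204)). The short tin is at right, around (388,200). A wall stands behind both, its base at row 122.

```bash
cat > h.py <<'E'
from rig import *
import cv2,numpy as np
from scipy.spatial.transform import Rotation as R
def cam(n):
    c=calibration(n); q=np.array(c["rotation"]); return c,R.from_quat(q[[1,2,3,0]]).as_matrix()
def ray(n,uv,cc=None):
    c,M=cc or cam(n); uv=np.atleast_2d(uv).astype(float)
    d=np.c_[(uv[:,0]-c["cx"])/c["fx"],-(uv[:,1]-c["cy"])/c["fy"],-np.ones(len(uv))]@M.T
    return np.array(c["xyz"]),d
def onz(n,uv,z,cc=None):
    o,d=ray(n,uv,cc); return o+d*((z-o[2])/d[:,2])[:,None]
def proj(n,P,cc=None):
    c,M=cc or cam(n); p=(np.atleast_2d(P)-c["xyz"])@M
    return np.c_[c["cx"]-c["fx"]*p[:,0]/p[:,2],c["cy"]+c["fy"]*p[:,1]/p[:,2]]
def frame(o,yaw,P):  # tin-frame points (m) to world
    return np.array([*o,0])+np.atleast_2d(P)@R.from_euler("z",yaw).as_matrix().T
E
python3 - <<'E'
from h import *
im=cv2.imread("pics/top0.png"); hsv=cv2.cvtColor(im,cv2.COLOR_BGR2HSV)
print(hsv[[175,250,255],[205,210,240]])
m=((hsv[:,:,1]<80)&(hsv[:,:,0]>90)&(hsv[:,:,2]>70)).astype(np.uint8)
roi=np.zeros_like(m); roi[135:290,180:265]=1; m*=roi
m=cv2.morphologyEx(m,cv2.MORPH_CLOSE,np.ones((7,7)))
cs,_=cv2.findContours(m,0,2); c=max(cs,key=cv2.contourArea)
b=cv2.boxPoints(cv2.minAreaRect(c)); print(b, cv2.contourArea(c))
P=onz("top",b,.08); print(P)
print([np.linalg.norm(P[i]-P[i-1]) for i in range(4)])
print("wall",onz("top",[[190,123],[345,122]],0))
cr=cv2.resize(im[140:285,180:265],None,fx=4,fy=4,interpolation=cv2.INTER_CUBIC)
s=cv2.imread("pics/scene0.png")[140:245,165:280]
s=cv2.resize(s,None,fx=4,fy=4,interpolation=cv2.INTER_CUBIC)
o=np.zeros((600,800,3),np.uint8); o[:580,:340]=cr; o[:420,340:800]=s[:,:460]
cv2.imwrite("pics/c0.png",o)
E
```

```text
[[106  19 175]
 [108  19 177]
 [105  20 178]]
[[190.58029 151.16536]
 [245.01337 148.24928]
 [251.50653 269.45502]
 [197.07346 272.3711 ]] 6285.0
[[0.65734722 0.23813532 0.08      ]
 [0.6597004  0.12748868 0.08      ]
 [0.4159921  0.11942537 0.08      ]
 [0.41325078 0.22700923 0.08      ]]
[np.float64(0.24434987699527042), np.float64(0.11067166249743386), np.float64(0.24384165811617012), np.float64(0.1076187778682388)]
wall [[ 0.74042834  0.25623577  0.        ]
 [ 0.73087393 -0.08624508  0.        ]]
```

View pics/c0.png

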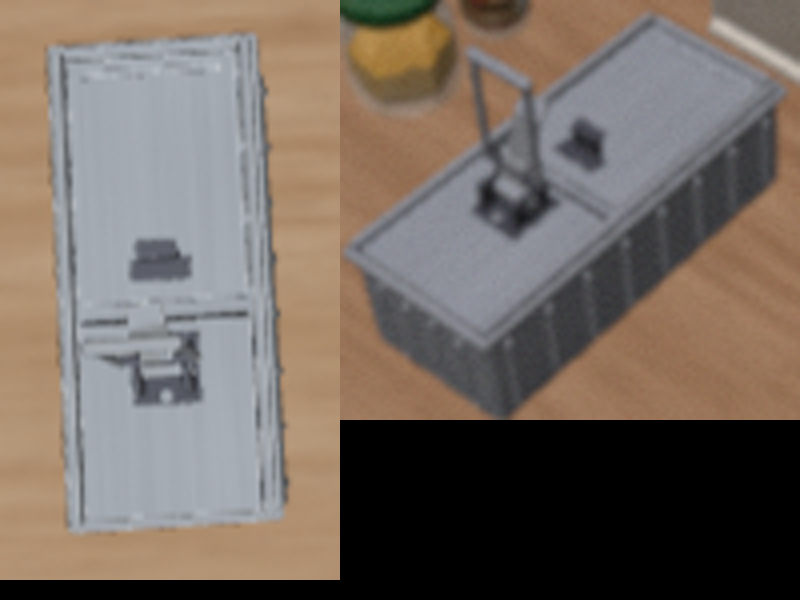

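Run:
```python
from h import *
c=np.array([[192.5,151.25],[244.25,149.5],[250.75,268.75],[197.5,273]])
P=onz("top",c,.08)[:,:2]; ctr=P.mean(0)
S=np.array([[651,14],[784,92],[490,347],[347,255]])-[340,0]; S=S/4+[165,140]
Q=onz("scene",S,.08)[:,:2]
for A in(P,Q):
    d=(A[0]-A[3]+A[1]-A[2]); e=A[0]-A[1]+A[3]-A[2]
    yaw=np.arctan2(d[1],d[0]); print(A.mean(0),np.degrees(yaw),np.degrees(np.arctan2(-e[0],e[1])),np.linalg.norm(d)/2,np.linalg.norm(e)/2, "origin",A.mean(0)-.045*np.array([np.cos(yaw),np.sin(yaw)]))
# features in top
f=lambda x,y:[x/4+180,y/4+140]
print("gap",onz("top",[f(82,323),f(250,313)],.08))
print("hook base",onz("top",[f(132,262),f(190,258)],.09))
print("plate",onz("top",[f(135,405),f(201,402)],.083))
o1,d1=ray("top",[f(85,345),f(180,343)]);o2,d2=ray("scene",[[165+130/4,140+52/4],[165+190/4,140+87/4]])
for a,b in zip(d1,d2):
    t=np.linalg.lstsq(np.c_[a,-b],o2-o1,rcond=None)[0]; print("bar",o1+a*t[0],o2+b*t[1])
```

```text
[0.53590548 0.17759444] 1.9198847346178876 1.5081626819172398 0.24253910905837334 0.10525208930996555 origin [0.49093074 0.17608685]
[0.53393733 0.17270103] 2.8128837740099453 1.7987050108780922 0.2413927089234382 0.10441838386916324 origin [0.48899155 0.17049269]
gap [[0.51517732 0.21927349 0.08      ]
 [0.51766993 0.13526936 0.08      ]]
hook base [[0.54381975 0.1922103  0.09      ]
 [0.5449327  0.16341905 0.09      ]]
plate [[0.47344348 0.19276827 0.083     ]
 [0.47397956 0.16003949 0.083     ]]
bar [0.49680713 0.19960778 0.17417011] [0.49742016 0.19912207 0.17412361]
bar [0.49630352 0.15670654 0.17597027] [0.49791773 0.15538817 0.17590666]
```

apply_moves(steps=[2.5,-3,2,6.5,5,-6,2,13,7.5,-9,2,19.5,10,-12,2,26,12,-15,2,26,14,-18,2,26,16,-21,2,26,18,-24,2,26], jaw=255)

```text
clock: 0.77
position: [0.4116, 0.2848, 0.251]
ee_rot: [-0.0, -0.02, 1.0, -0.0]
contact_force: [0.9, 0.8, -0.6]
width: 0.0001
gripper_force: 0.0
```

apply_moves(steps=[1.1,-2.7,0,0,2.2,-5.4,0,0,3.3,-8.1,0,0,4.4,-11,0,0,4.4,-11,0,0,4.4,-11,0,0])

```text
clock: 1.27
position: [0.4554, 0.1753, 0.2509]
ee_rot: [-0.001, -0.018, 1.0, 0.0]
contact_force: [-1.0, 0.6, 0.7]
width: -0.0004
gripper_force: 0.0
```

apply_moves(steps=[0,0.1,-3,0,0,0.1,-6,0,0,0.1,-9,0,1,0.1,-9,0,2,0.2,-9,0,3,0.2,-9,0,3.5,0.2,-9,0,4,0.2,-9,0])

```text
clock: 1.93
position: [0.4979, 0.1791, 0.1632]
ee_rot: [0.002, -0.02, 1.0, 0.0]
contact_force: [-0.8, -0.3, -0.2]
width: 0.0004
gripper_force: 0.0
```

apply_moves(steps=[0.5,0,0,0,1,0,0,0,1.5,0,0,0,2,0,0,0,2.5,0,0,0,3,0,0,0,3,0,0,0,3,0,0,0])

```text
clock: 2.6
position: [0.5253, 0.1784, 0.1612]
ee_rot: [-0.0, -0.02, 1.0, 0.0]
contact_force: [-0.5, -0.3, -0.0]
width: 0.0001
gripper_force: 0.0
```

```bash
cat > look.py <<'E'
import sys
from h import *
k=sys.argv[1]; print(get_state()["position"])
a=get_image("top")[:,:,::-1]; s=get_image("scene")[:,:,::-1]
cr=cv2.resize(a[140:285,180:265],None,fx=4,fy=4,interpolation=cv2.INTER_CUBIC)
s=cv2.resize(s[125:245,165:280],None,fx=4,fy=4,interpolation=cv2.INTER_CUBIC)
o=np.zeros((600,800,3),np.uint8); o[:580,:340]=cr; o[:480,340:800]=s
cv2.imwrite(f"pics/{k}.png",o)
E
python3 look.py l1
```

```text
[0.52534457 0.17843698 0.16118559]
```

View pics/l1.png

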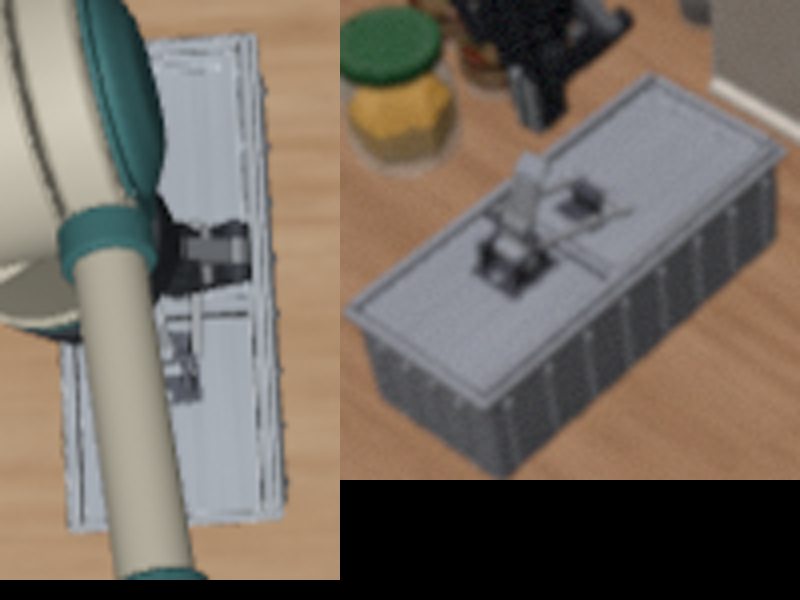

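The loop has fallen forward onto the lid. In the crop, its leg ends show at about (572,180) and (630,208). I'll check that the bar is beyond the hook and not lying on top of it.

Run:
```python
from h import *
for n,P in(("behind",(.0705,.0835)),("ontop",(.061,.0985))):
    W=frame((.491,.1765),np.radians(2),[[P[0],.0225,P[1]],[P[0],-.0225,P[1]]])
    print(n,((proj("scene",W)-[165,125])*4+[340,0]).round())
im=cv2.imread("pics/l1.png")[140:260,500:680]
cv2.imwrite("pics/l1z.png",cv2.resize(im,None,fx=4,fy=4,interpolation=cv2.INTER_CUBIC))
```

```text
behind [[573. 175.]
 [633. 210.]]
ontop [[559. 164.]
 [619. 200.]]
```

View pics/l1z.png

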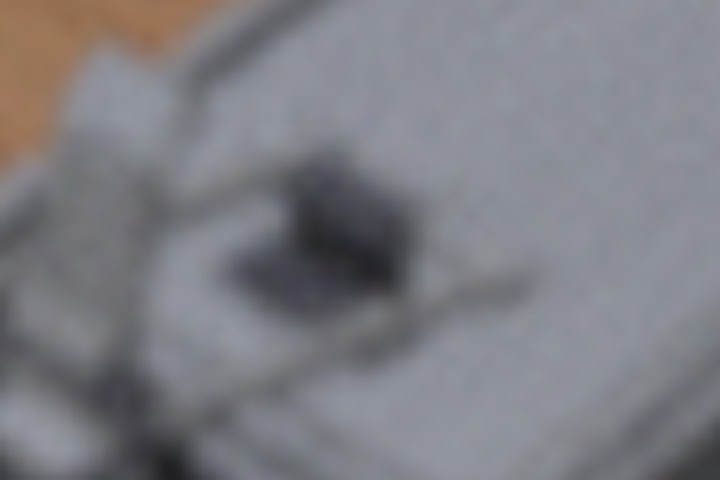

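The bar end projects to about (630,209), which matches lying on the lid behind the hook. Next I throw the lever.

apply_moves(steps=[1,0,0,0,1.8,0,0,0,1.8,0,-1.7,0,1.8,0,-3.4,0,1.8,0,-3.4,0,1,0,-3.4,0,0,0,-3.2,0,-1,-0.1,-3.1,0])

```text
clock: 3.37
position: [0.5155, 0.1778, 0.1316]
ee_rot: [0.001, -0.02, 1.0, 0.0]
contact_force: [0.5, -0.4, 0.5]
width: -0.0
gripper_force: 0.4
```

apply_moves(steps=[-0.4,0,0,0,-0.8,0,0,0,-1.3,-0.05,-0.2,0,-1.8,-0.05,-0.2,0,-2.4,-0.1,-0.2,0,-3.0,-0.1,-0.15,0,-3.0,-0.1,-0.15,0])

```text
clock: 3.95
position: [0.4843, 0.1764, 0.1288]
ee_rot: [-0.0, -0.02, 1.0, -0.0]
contact_force: [2.7, -0.7, 1.0]
width: 0.0001
gripper_force: 1.1
```

```bash
python3 look.py l2
```

```text
[0.48426702 0.17643022 0.12883026]
```

View pics/l2.png

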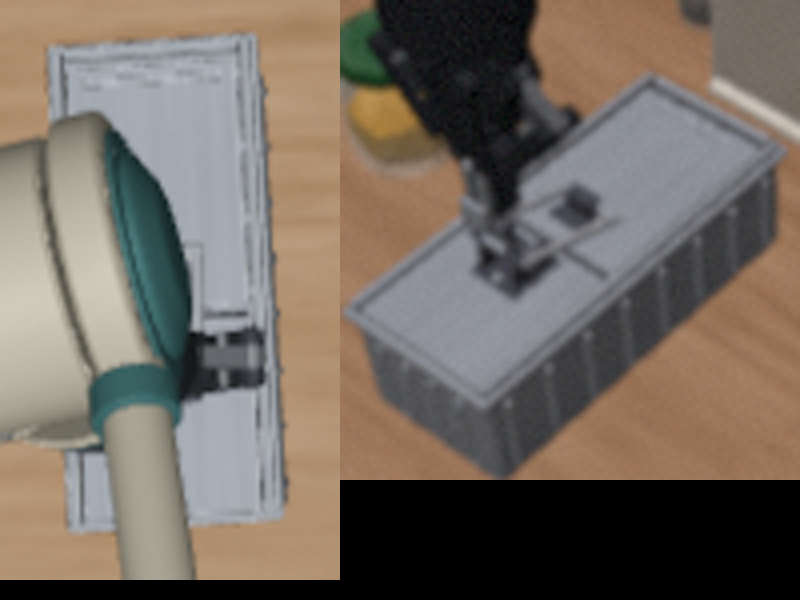

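The handle is being pushed back and the bar has hooked; the reading is about 2.7 N. I'll continue the arc.

apply_moves(steps=[-0.5,0,-0.15,0,-1.0,0,-0.4,0,-1.4,-0.05,-0.8,0,-1.8,-0.05,-1.2,0,-2.1,-0.1,-1.7,0,-2.3,-0.1,-2.15,0,-2.3,-0.1,-2.15,0])

```text
clock: 4.63
position: [0.4591, 0.175, 0.1056]
ee_rot: [-0.003, -0.02, 1.0, -0.0]
contact_force: [0.4, -0.4, 0.2]
width: -0.0003
gripper_force: 0.0
```

apply_moves(steps=[-0.1,0,-0.3,0,-0.2,0,-0.6,0,-0.2,0,-0.9,0,-0.2,0,-1.1,0,-0.2,0,-1.1,0])

```text
clock: 5.05
position: [0.4601, 0.1755, 0.0962]
ee_rot: [-0.0, -0.02, 1.0, 0.0]
contact_force: [0.7, -0.0, 0.5]
width: -0.0001
gripper_force: 0.0
```

apply_moves(steps=[0,0,1,0,0,0,2,0,-1,0,2,0,-1.9,-0.1,2,0,-1.9,-0.1,1.2,0,-1.9,-0.1,0.7,0,-1.9,-0.1,0.5,0,-1.9,-0.1,0.5,0])

```text
clock: 5.72
position: [0.4398, 0.1743, 0.1013]
ee_rot: [-0.002, -0.02, 1.0, -0.0]
contact_force: [-5.1, 0.2, 9.7]
width: 0.0002
gripper_force: 5.1
```

apply_moves(steps=[0,0,3,0,0,0,6,0,0,0,9,0,-3,4,13,0,-6,8,13,0,-9,12,13,0,-10,15,13,0,-10,18,13,0])

```text
clock: 6.38
position: [0.3409, 0.3441, 0.231]
ee_rot: [-0.001, -0.02, 1.0, -0.0]
contact_force: [1.6, 0.3, -1.7]
width: 0.0001
gripper_force: 0.0
```

```bash
python3 look.py l3
```

```text
[0.34087122 0.34414515 0.23098895]
```

View pics/l3.png

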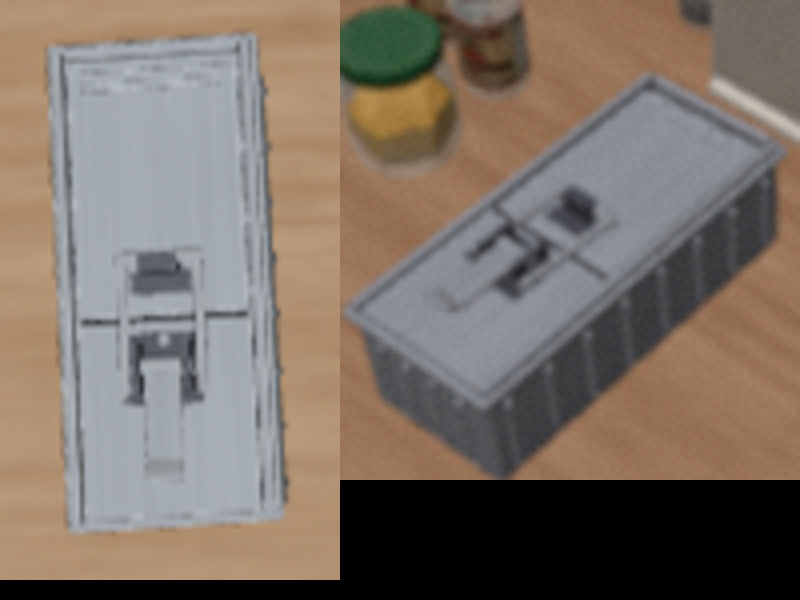

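The handle lies flat along the tin (crop rows 360–478), and the bar sits at the hook's far side (row 250). I'll measure the hook shift and the tab height.

Run:
```python
from h import *
a=cv2.imread("pics/top0.png"); b=get_image("top")[:,:,::-1]
t=a[197:212,211:230]
def find(im,t,r):
    R_=cv2.matchTemplate(cv2.resize(im[190:225,205:236],None,fx=8,fy=8,interpolation=2),cv2.resize(t,None,fx=8,fy=8,interpolation=2),cv2.TM_CCOEFF_NORMED)
    _,v,_,l=cv2.minMaxLoc(R_); return v,np.array(l)/8+[205,190]
p,q=find(a,t,0),find(b,t,0); print(p,q)
print("shift mm",1e3*(onz("top",q[1],.09)-onz("top",p[1],.09)))
for n,im in(("a",a),("b",b)):
    g=cv2.cvtColor(np.ascontiguousarray(im),cv2.COLOR_BGR2GRAY); print(n,g[195:212,213:226].mean(1).round().astype(int))
# tab end by two views
f=lambda x,y:[x/4+180,y/4+140]
o1,d1=ray("top",[f(165,475)]);o2,d2=ray("scene",[[165+(447-340)/4,125+307/4]])
s=np.linalg.lstsq(np.c_[d1[0],-d2[0]],o2-o1,rcond=None)[0]; print(o1+d1[0]*s[0],o2+d2[0]*s[1])
```

```text
(0.9999837279319763, array([211., 197.])) (0.9727668762207031, array([211.25 , 200.125]))
shift mm [[-6.26167473 -0.42357109  0.        ]]
a [168 168 168 169 155 122 111 108 103  93  88  94  95  96 111 148 169]
b [169 169 169 169 169 169 167 151 122 114 110 105  93  83  94  96  97]
[0.43853735 0.17708931 0.0914894 ] [0.44264136 0.17386403 0.0910297 ]
```

```bash
python3 -c "
from rig import *
print(sign_off())"
```

```text
the job is handed in; nothing more can be done
None
```

I hooked the wire loop on the long tin behind its lid hook and threw the lever flat: the end tab met a firm stop at 0.101 m, as expected when shut. The lid drew in by about 6 mm in the camera image, where about 7 was expected. I did not touch the short tin, and I handed the job in at about 6.5 s with the arm clear.

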